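# Rack the kiln props by height

## Task

Sort the four kiln props from the grey batt onto the rack, standing one upright inside each ring in order of height: the tallest in the ring beside the dark upright end block, then stepping down to the shortest in the ring farthest from it. Do not knock any prop over, and leave the red jar and the three-armed stilt where they stand on the batt.

Things in the scene. Friction and masses are not known exactly. Their poses are not given: they have to be found in the camera images.
- prop_d: loose kiln prop of plain buff fireclay, an upright cylinder 40 mm in diameter and 81 mm high (the tallest of the four; all four look alike but for height), a 17 mm blind bore in the middle of its top. Origin: centre of its underside, z up along its axis. It starts upright on the grey batt.
- prop_c: loose kiln prop of plain buff fireclay, an upright cylinder 40 mm in diameter and 69 mm high (the second tallest of the four; all four look alike but for height), a 17 mm blind bore in the middle of its top. Origin: centre of its underside, z up along its axis. It starts upright on the grey batt.
- prop_b: loose kiln prop of plain buff fireclay, an upright cylinder 40 mm in diameter and 57 mm high (the third tallest of the four; all four look alike but for height), a 17 mm blind bore in the middle of its top. Origin: centre of its underside, z up along its axis. It starts upright on the grey batt.
- prop_a: loose kiln prop of plain buff fireclay, an upright cylinder 40 mm in diameter and 45 mm high (the shortest of the four; all four look alike but for height), a 17 mm blind bore in the middle of its top. Origin: centre of its underside, z up along its axis. It starts upright on the grey batt.
- rack: fixed flat board of pale wood, 92 mm (its x) by 370 mm (its y), 18 mm thick, lying on the table. Origin: centre of its underside; z up. On its top (z = 18 mm) four dark burnt-in rings, flat marks of 64 mm inner diameter, lie in a row along its y axis, centred at x = 0 and y = -111, -37, +37, +111 mm.
- end_block: fixed dark wooden block standing across one end of the rack, 88 x 22 mm, 45 mm high, on the board's top. Origin: centre of its underside, at y = +172 or -172 mm of the rack (which end changes from start to start); the ring centres lie 61, 135, 209 and 283 mm from it along the row. The other end of the rack has only a low dark strip, 10 mm wide and 5 mm high.
- batt: fixed flat grey kiln batt, 146 mm (its x) by 300 mm (its y), 12 mm thick, on the table, on which the props start. Origin: centre of its underside. Behind the work a fixed wall shelf runs along y overhead: its front edge is 625 mm ahead of the robot base, its underside 565 mm above the table top; keep a raised wrist clear of it.
- jar: bystander: loose dark red jar with a red screw lid, 50 mm in diameter, 66 mm high, on the batt among the props. Origin: centre of its underside.
- stilt: bystander: loose three-armed kiln stilt of pale clay, 47 x 45 x 15 mm, on the batt among the props. Origin: centre of its underside.
Not all that is in view belongs to the job. Leave any orange or yellow look-alike of the prop_c alone.

How it is judged:
By the outcome, as a careful person would: the job done as asked, in the order asked, and still so for the second after the job is handed in, with the robot touching nothing.
It also fails if it takes over 112 s, if anything falls off the work surface, if the arm or the gripper's body presses on something with over 40 N, if the wrist force passes 120 N, or if a joint passes its speed limit or range.

## Robot

A 6-joint arm with a two-finger parallel gripper is mounted at the origin on the work surface; the furniture and walls round the work are solid. World frame = base frame: x ahead of the robot, y to its left, z up, the work surface at z = 0. Lengths are in mm, angles in rad, forces in N, time in s.
With the tool pointing down it reaches from about 350 to 975 mm from the base axis. Payload 17.4 kg.
Tool frame: the origin (TCP) lies at the very end of the fingers, on their centre line; the grasp point (between the pads) lies tcp_to_grasp behind it (tcp_to_grasp is the distance from the TCP to the grasp point, in mm); x points along the fingers, y is the direction in which the jaws open and shut, and the axes are right-handed (so a half turn about x gives the same grasp; the last joint's range is limited). The gripper opens to 85 mm and grips with 20 to 120 N. Pads are 22 mm wide; open, the fingers measure 114 mm over their backs; the gripper's body (76 mm by 85 mm) begins 54 mm behind the grasp point. The pads swing forward as they close: fully open they stand 13 mm farther back than shut.
Start: joints at [-1.262, 0.116, 1.442, -0, 1.584, -0.038], TCP at [229.417, -634.823, 231.303] pointing down, gripper open.
Joint ranges: [-2.83, 2.83], [-0.83, 2.19], [0.07, 2.5], [-1.14, 4.28], [0.01, 3], [-2.97, 2.97]. Speed limits (rad/s): [1.89, 1.89, 2.22, 3.14, 3.14, 3.14].

## Interface

Orientations are given as a unit quaternion [x, y, z, w].
In Python, from cell import get_obs, snapshot, camera_params, hand_in, masks_of, tcp_to_grasp gives the robot as it stands. The module is installed in compiled form; this text tells all that it offers.
- The arm moves only by the tool carry_out, never from a script. Its argument "deltas" is a list of rows, each a list of 3 entries, a list of its own where there are three numbers: the shift along the tool's x, y, z in m, then the turn, a rotation vector about the tool's x, y, z in degrees, then the finger opening in m, from 0 to 0.0854. A call has 1 to 12 rows; each row shifts and turns the commanded pose from where the row before left it, along the tool's axes as they then stand; what a row does not reach is not made up. A row lasts 1/8 s, in which the tool goes at most 62.5 mm and 10.7 degrees, less where a joint would pass 70% of its speed; a pose out of reach is approached as far as the arm can. A call is refused whole if a number of a shift passes 0.0625 or a number of a turn 10.7, either way. A call with a gripper value outside its range is refused whole. The fingers move at their own pace and stop on an object; "force" is the grip in N (left out, the last holds). Time passes only in rows, so rows that do not move let the fingers close. It gives the time, the measured TCP pose, the force and the opening at its end, in the units of the state.
- get_obs(): the state, without advancing time (a new reading comes with each control period).
- snapshot(name): name is "side" or "top"; returns the picture (384x512x3 uint8, red, green, blue); there is no depth.
- camera_params(name): a dict with "K" (3x3 intrinsics, pixels), "R" (3x3) and "t" (3): a world point X has camera coordinates R X + t. Camera axes: x right, y down, z forward; pixel columns grow to the right and rows downward; lengths in mm; the calibration is good to about 2 mm. A picture is of the moment at which its call begins. camera_params takes no time and is no camera call.
- hand_in(): hands the job in, once; it reports no verdict.
Trained networks look in the newest picture that a camera, given by its name, has taken for a name from the list of things; names that differ only in an ending like _2 or _b are one class to them, and where a whole thing is asked for, a point or a joint stands for the part that bears it (a point fixed in the world has none). Each returns a list of dicts, best first, with "confidence" (0 to 1); they miss things now and then, are a little off and sometimes report something else, mostly with a low value. They report only what shows in the picture. A call takes as long as a camera call. They do not tell look-alikes from the thing itself.
- masks_of(camera, query): "mask" (384x512 bool, what is visible of it) and "rect" ([left, top, right, bottom] in pixels, round what is visible of it).
The state is a dict: "time_s": time; "joints": joint angles; "joint_velocities": joint speeds; "joint_efforts": joint torques, N m; "position": TCP position; "eef_rot": TCP orientation; "ft_force": force on the tool from outside, world axes, zero at the start; "ft_torque": the same for the moment, N m; "width": finger opening in mm.
Only numpy, scipy, OpenCV 4.12 (cv2) and the standard library are available. Lean on these libraries where they do the work, as an engineer would, in place of code of your own. Each camera call takes 0.05 s, during which the arm holds its last target. There are 200 camera calls.

## Working session

There is one attempt and no reset: what is moved stays moved. The work goes in short steps, Python scripts to look and compute and a tool call to move; the robot and the scene stay as the last step left them, time stands still between calls to the robot, and variables do not carry over. Pictures are saved under pics/ and viewed, about 12 in all and at most 16, crops included, and the job is handed in when it is done.

Besides the shell and the picture viewer there is one more tool, called after ">>>" as name(argument=value, ...), one argument or row to a line, values as JSON. carry_out: Moves the arm, as the interface text tells. Its arguments: {"type":"object","properties":{"deltas":{"type":"array","items":{"type":"array"}},"force":{"type":"number"}},"required":["deltas"]}

```bash
mkdir -p pics; python3 - <<'E'
from cell import *
import cv2,numpy as np
o=get_obs();print({k:np.round(v,3) for k,v in o.items()},tcp_to_grasp)
for n in("top","side"):
    im=snapshot(n);cv2.imwrite(f"pics/{n}0.png",im[:,:,::-1])
    p=camera_params(n);print(n,np.round(p["K"],1).tolist(),np.round(p["R"],4).tolist(),np.round(p["t"],1))
    for q in("prop_a","rack","end_block","batt","jar","stilt"):
        for d in masks_of(n,q):print(n,q,round(d["confidence"],2),d["rect"],int(d["mask"].sum()))
E
```

```text
{'time_s': np.float64(0.0), 'joints': array([-1.262,  0.116,  1.442,  0.   ,  1.584, -0.038]), 'joint_velocities': array([ 0.001,  0.002,  0.002, -0.001, -0.002,  0.003]), 'joint_efforts': array([-0.0000e+00, -7.3198e+01, -6.3249e+01, -0.0000e+00,  6.0000e-03,
        0.0000e+00]), 'position': array([ 229.344, -634.626,  230.542]), 'eef_rot': array([-0.696, -0.122,  0.697, -0.122]), 'ft_force': array([-0.043, -0.38 ,  0.395]), 'ft_torque': array([-0.035,  0.043, -0.007]), 'width': np.float64(85.016)} 18.700000000000003
top [[466.0, 0.0, 261.5], [0.0, 466.0, 191.4], [0.0, 0.0, 1.0]] [[0.0132, -0.9997, -0.019], [-0.9976, -0.0118, -0.0686], [0.0683, 0.0198, -0.9975]] [  -2.6  440.1 1317.9]
top prop_a 0.76 [302.9, 188.0, 319.1, 204.6] 214
top prop_a 0.69 [338.4, 187.4, 354.0, 201.1] 56
top prop_a 0.6 [298.4, 156.5, 320.8, 171.9] 221
top prop_a 0.59 [364.1, 222.3, 382.1, 238.3] 236
top prop_a 0.58 [338.0, 155.3, 355.7, 175.2] 206
top prop_a 0.53 [269.6, 167.3, 279.7, 185.9] 178
top prop_a 0.47 [371.5, 189.4, 388.5, 199.4] 198
top rack 0.56 [126.4, 160.0, 248.4, 194.0] 3623
top end_block 0
[... 341 characters left out ...]
[-0.9372, -0.3487, -0.0021], [-0.2191, 0.5937, -0.7742], [0.2713, -0.7252, -0.6329]] [ 420.6  135.4 1048.5]
side prop_a 0.79 [240.0, 158.1, 250.6, 177.5] 201
side prop_a 0.71 [306.3, 142.6, 315.3, 165.7] 237
side prop_a 0.67 [281.2, 137.4, 292.7, 155.7] 186
side prop_a 0.65 [239.3, 177.3, 252.2, 200.5] 267
side prop_a 0.61 [266.4, 157.6, 276.9, 182.3] 302
side prop_a 0.44 [251.0, 147.7, 262.7, 159.7] 135
side rack 0.75 [164.9, 207.5, 251.5, 311.3] 3135
side rack 0.4 [249.4, 145.0, 262.6, 160.0] 153
side rack 0.22 [234.7, 139.5, 295.9, 189.4] 985
side end_block 0.83 [165.2, 276.6, 197.9, 305.3] 587
side batt 0.92 [235.0, 140.5, 299.2, 192.4] 1147
side jar 0.57 [263.3, 127.2, 275.3, 148.9] 253
```

View pics/top0.png

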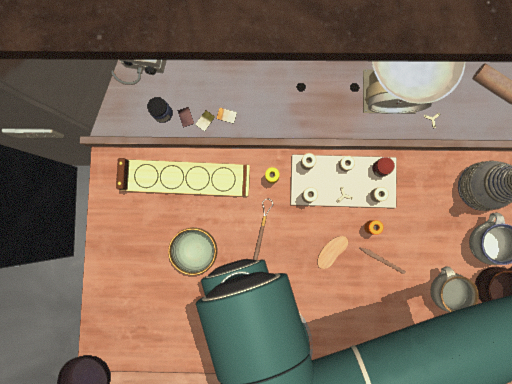

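View pics/side0.png

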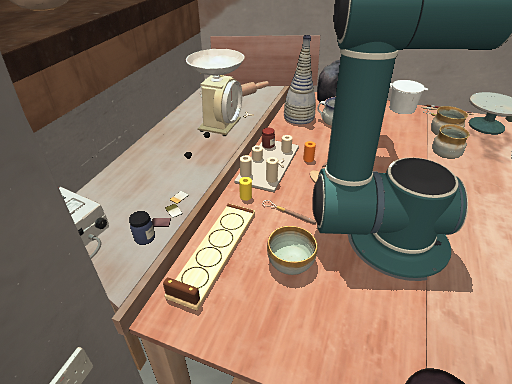

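The top view shows buff props at about (308,160), (347,162), (310,196) and (381,195), the jar at (384,165) and the stilt at (345,194). The look-alikes are yellow at (272,175) and orange at (375,228), and I'll leave them alone. The end block is at the left end of the rack, (122,174). Next I'll fit cylinders to the masks in both views to get positions and heights.

```bash
cat > h.py <<'E'
from cell import *
import cv2,numpy as np
from scipy.optimize import minimize,linear_sum_assignment
P={n:camera_params(n) for n in("top","side")}
def proj(n,X):
    p=P[n];c=np.atleast_2d(X)@np.array(p["R"]).T+np.array(p["t"]);q=c@np.array(p["K"]).T;return q[:,:2]/q[:,2:]
def unproj(n,uv,z):
    p=P[n];R=np.array(p["R"]);d=R.T@np.linalg.inv(p["K"])@[*uv,1];c=-R.T@np.array(p["t"]);return c+d*(z-c[2])/d[2]
def circ(x,y,z,r=20,m=40):
    a=np.linspace(0,2*np.pi,m,endpoint=False);return np.c_[x+r*np.cos(a),y+r*np.sin(a),np.full(m,z)]
def hull(n,x,y,z0,h,r=20):
    return cv2.convexHull(proj(n,np.r_[circ(x,y,z0,r),circ(x,y,z0+h,r)]).astype(np.float32))[:,0]
def crop(n,im,box,s,polys,name):
    l,t,r,b=box;c=cv2.resize(im[t:b,l:r,::-1],None,fx=s,fy=s,interpolation=cv2.INTER_CUBIC)
    for q in polys:cv2.polylines(c,[np.int32((q+.5-[l,t])*s)],True,(255,0,255),1)
    cv2.imwrite(name,c);return c
E
python3 - <<'E'
from h import *
T=snapshot("top");S=snapshot("side")
mt=[d for d in masks_of("top","prop_a")];ms=masks_of("side","prop_a")
sub=lambda h:cv2.fillPoly(np.zeros((384*4,512*4),np.uint8),[np.int32((h+.5)*4)],1)
def up(m):return cv2.resize(m.astype(np.uint8),None,fx=4,fy=4,interpolation=cv2.INTER_NEAREST)
def iou(a,b):return (a&b).sum()/(a|b).sum()
polys={"top":[],"side":[]}
for u,v in((308,160),(347,162),(310,196),(381,195)):
    g=unproj("top",(u,v),75)
    mT=min(mt,key=lambda d:np.hypot((d["rect"][0]+d["rect"][2])/2-u,(d["rect"][1]+d["rect"][3])/2-v))
    gs=proj("side",[[g[0],g[1],45]])[0]
    mS=min(ms,key=lambda d:np.hypot((d["rect"][0]+d["rect"][2])/2-gs[0],(d["rect"][1]+d["rect"][3])/2-gs[1]))
    A,B=up(mT["mask"]),up(mS["mask"]);out=[]
    for h in(45,57,69,81):
        f=lambda p:-iou(A,sub(hull("top",*p,12,h)))-iou(B,sub(hull("side",*p,12,h)))
        g=unproj("top",(u,v),12+h)[:2]
        r=minimize(f,g,method="Nelder-Mead",options=dict(initial_simplex=[g,g+[8,0],g+[0,8]],maxfev=50))
        out.append((round(-r.fun,3),np.round(r.x,1).tolist(),h))
    print((u,v),np.round(gs),mT["rect"],mS["rect"],out)
    b=max(out);[polys[n].append(hull(n,*b[1],12,b[2])) for n in polys]
# rack rings
hsv=cv2.cvtColor(T,cv2.COLOR_RGB2GRAY)
for uv in((146.5,175.5),(172,177),(198,178),(224,179)):print("ring",np.round(unproj("top",uv,18),1))
for uv in((195,276),(208,256),(220,238),(231,221)):print("ringS",np.round(unproj("side",uv,18),1))
c1=crop("top",T,(285,145,405,245),5,polys["top"],"pics/c1.png")
c2=crop("side",S,(225,115,325,205),6,polys["side"],"pics/c2.png")
E
```

```text
(308, 160) [245. 167.] [300.9, 157.0, 315.8, 168.3] [239.4, 154.6, 249.6, 176.8] [(np.float64(1.56), [524.3, -127.5], 45), (np.float64(1.628), [523.3, -127.0], 57), (np.float64(1.666), [523.4, -126.1], 69), (np.float64(1.522), [524.3, -126.1], 81)]
(347, 162) [257. 151.] [338.7, 157.8, 354.1, 173.4] [251.6, 146.3, 264.0, 160.8] [(np.float64(1.705), [519.3, -235.7], 45), (np.float64(1.525), [518.0, -232.6], 57), (np.float64(1.372), [517.5, -231.2], 69), (np.float64(1.253), [517.4, -230.0], 81)]
(310, 196) [273. 172.] [302.5, 186.8, 316.7, 205.2] [265.7, 157.4, 277.7, 182.6] [(np.float64(1.575), [430.2, -132.8], 45), (np.float64(1.685), [430.0, -132.3], 57), (np.float64(1.771), [429.9, -131.8], 69), (np.float64(1.815), [429.4, -131.1], 81)]
(381, 195) [287. 143.] [373.1, 190.2, 389.0, 199.6] [279.4, 135.6, 290.6, 152.9] [(np.float64(1.719), [435.3, -327.5], 45), (np.float64(1.717), [435.1, -325.3], 57), (np.float64(1.54), [434.6, -324.1], 69), (np.float64(1.397), [433.9, -322.4], 81)]
ring [481.7 333.9  18. ]
ring [478.2 260.2  18. ]
ring [476.1 185.3  18. ]
ring [474.1 110.6  18. ]
ringS [481.8 331.1  18. ]
ringS [479.8 259.6  18. ]
ringS [477.  187.9  18. ]
ringS [475.  113.3  18. ]
```

View pics/c1.png

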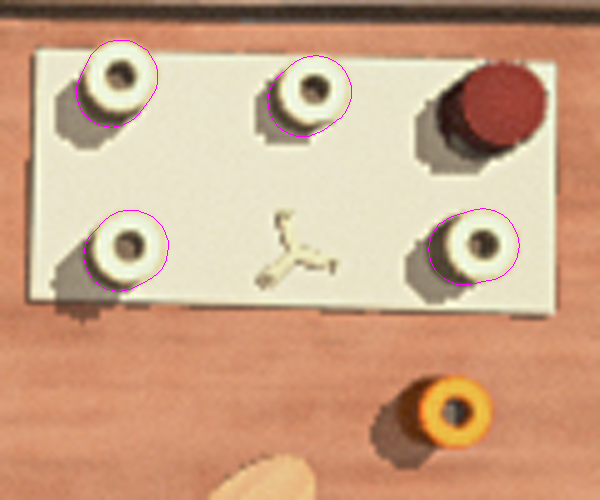

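View pics/c2.png

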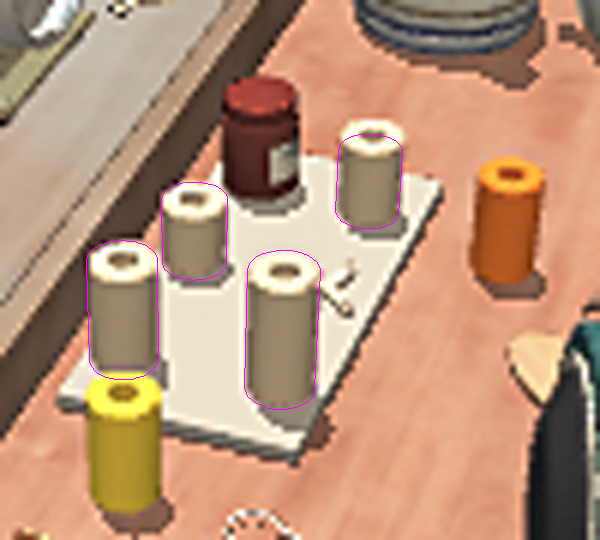

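Matching the fits to the crops gives:

| Prop | Top-view pixel | Position, mm |
|---|---|---|
| D (81 mm) | (310,196) | (429.5, -131) |
| C (69 mm) | (308,160) | (523.5, -126) |
| B (57 mm) | (381,195); its 45 mm outline is clearly too short | (435, -325) |
| A (45 mm) | (347,162) | (519, -235.5) |

The rings, counting from the end block, are at (481.7, 332.5), (479, 260), (476.5, 186.5) and (474.5, 112). I'll pick with the jaws along y and place with them along x.

>>> carry_out(
  deltas=[
    [[0,0,0],[9.95,0,0],0.0854],
    [[0,0,0],[9.95,0,0],0.0854],
    [[0.003,-0.0504,-0.02],[0,0,0],0.0854],
    [[0.003,-0.0504,-0.02],[0,0,0],0.0854],
    [[0.003,-0.0504,-0.02],[0,0,0],0.0854],
    [[0.003,-0.0504,-0.02],[0,0,0],0.0854],
    [[0.003,-0.0504,-0.02],[0,0,0],0.0854],
    [[0.003,-0.0504,-0.02],[0,0,0],0.0854],
    [[0.003,-0.0504,-0.02],[0,0,0],0.0854],
    [[0.003,-0.0504,-0.02],[0,0,0],0.0854],
    [[0.003,-0.0504,-0.02],[0,0,0],0.0854],
    [[0.003,-0.0504,-0.02],[0,0,0],0.0854],
  ],
  force=40,
)

```text
time_s: 2.4
position: [430.0, -129.2, 201.5]
eef_rot: [0.707, -0.0, -0.707, -0.0]
ft_force: [0.5, 0.1, 0.8]
width: 85.4
```

>>> carry_out(
  deltas=[
    [[0.045,0.001,0],[0,0,0],0.0854],
    [[0.045,0.001,0],[0,0,0],0.0854],
    [[0.04,0,0],[0,0,0],0.0854],
    [[0.029,0,0],[0,0,0],0.0854],
    [[0,0,0],[0,0,0],0.0854],
    [[0,0,0],[0,0,0],0.03],
    [[0,0,0],[0,0,0],0.03],
    [[0,0,0],[0,0,0],0.03],
    [[0,0,0],[0,0,0],0.03],
    [[0,0,0],[0,0,0],0.03],
    [[0,0,0],[0,0,0],0.03],
  ],
  force=40,
)

```text
time_s: 3.78
position: [430.3, -133.1, 43.7]
eef_rot: [0.708, -0.0, -0.706, 0.0]
ft_force: [-1.9, 0.8, 6.5]
width: 39.5
```

>>> carry_out(
  deltas=[
    [[-0.02,0,0],[0,0,0],0.03],
    [[-0.046,0,0],[0,0,0],0.03],
    [[-0.046,0,0],[0,0,0],0.03],
    [[-0.046,0,0],[-9.8,0,0],0.03],
    [[0,0,0],[-9.8,0,0],0.03],
    [[0,0,0],[-9.8,0,0],0.03],
    [[0,0,0],[-9.8,0,0],0.03],
    [[0,0,0],[-9.8,0,0],0.03],
    [[0,0,0],[-9.8,0,0],0.03],
    [[0,0,0],[-9.8,0,0],0.03],
    [[0,0,0],[-9.8,0,0],0.03],
    [[0,0,0],[-9.8,0,0],0.03],
  ],
)

```text
time_s: 5.28
position: [429.6, -132.9, 200.7]
eef_rot: [0.507, 0.493, -0.506, 0.494]
ft_force: [0.0, -1.3, -2.3]
width: 39.4
```

```bash
cat > s.py <<'E'
import sys,numpy as np
from cell import get_obs
from scipy.spatial.transform import Rotation as R
o=get_obs();r=R.from_quat(o["eef_rot"])
print(np.round(o["position"],1),"yaw",np.degrees(np.arctan2(*r.as_matrix()[[1,0],1])).round(1),"w",round(float(o["width"]),1),"tool shift",np.round(r.inv().apply(np.array(list(map(float,sys.argv[1:4])))-o["position"]),1))
E
python3 s.py 481.7 332.5 201
```

```text
[ 429.6 -132.9  200.7] yaw -1.5 w 39.4 tool shift [-4.000e-01  3.980e+01 -4.666e+02]
```

>>> carry_out(
  deltas=[
    [[0,0.0036,-0.03],[0,0,0],0.03],
    [[0,0.0036,-0.045],[0,0,0],0.03],
    [[0,0.0036,-0.05],[0,0,0],0.03],
    [[0,0.0036,-0.05],[0,0,0],0.03],
    [[0,0.0036,-0.05],[0,0,0],0.03],
    [[0,0.0036,-0.05],[0,0,0],0.03],
    [[0,0.0036,-0.05],[0,0,0],0.03],
    [[0,0.0036,-0.05],[0,0,0],0.03],
    [[0,0.0036,-0.05],[0,0,0],0.03],
    [[0,0.0036,-0.042],[0,0,0],0.03],
    [[0,0,0],[0,0,0],0.03],
    [[0,0,0],[0,0,0],0.03],
  ],
)

```text
time_s: 6.78
position: [480.4, 332.4, 200.3]
eef_rot: [-0.508, -0.492, 0.508, -0.492]
ft_force: [0.3, -0.7, -2.0]
width: 39.3
```

```bash
python3 s.py 481.7 332.5 51; python3 - <<'E'
from h import *
S=snapshot("side");T=snapshot("top")
rings=[(481.7,332.5),(479,260),(476.5,186.5),(474.5,112)]
a=crop("side",S,(150,130,270,320),3,[proj("side",circ(*r,18,32)) for r in rings],"pics/a.png")
b=crop("top",T,(110,140,260,210),3,[proj("top",circ(*r,18,32)) for r in rings],"pics/b.png")
H=max(len(a),len(b));pad=lambda c:cv2.copyMakeBorder(c,0,H-len(c),0,0,0)
cv2.imwrite("pics/ab1.png",np.hstack([pad(a),pad(b)]))
E
```

```text
[480.4 332.4 200.3] yaw -1.8 w 39.3 tool shift [149.3   1.3  -0.2]
```

View pics/ab1.png

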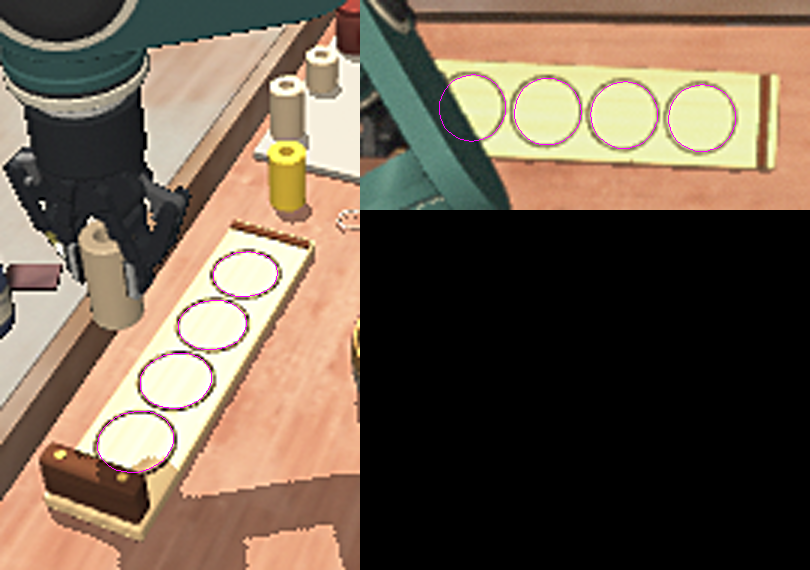

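The fitted rings lie on the drawn ones in both views and D hangs upright, so I'll lower it.

>>> carry_out(
  deltas=[
    [[0.04,0.0013,0],[0,0,0],0.03],
    [[0.04,0,0],[0,0,0],0.03],
    [[0.04,0,0],[0,0,0],0.03],
    [[0.02,0,0],[0,0,0],0.03],
    [[0.006,0,0],[0,0,0],0.03],
    [[0.003,0,0],[0,0,0],0.03],
    [[0,0,0],[0,0,0],0.03],
  ],
)

```text
time_s: 7.75
position: [482.3, 332.9, 52.4]
eef_rot: [0.508, 0.492, -0.507, 0.492]
ft_force: [-0.4, 0.8, -2.0]
width: 39.0
```

>>> carry_out(
  deltas=[
    [[0.001,0,0],[0,0,0],0.03],
    [[0.0005,0,0],[0,0,0],0.03],
    [[0,0,0],[0,0,0],0.03],
  ],
)

```text
time_s: 8.12
position: [481.9, 332.7, 49.9]
eef_rot: [0.508, 0.492, -0.508, 0.492]
ft_force: [0.3, 0.5, -2.3]
width: 39.2
```

>>> carry_out(
  deltas=[
    [[0.001,0,0],[0,0,0],0.03],
    [[0,0,0],[0,0,0],0.03],
  ],
)

```text
time_s: 8.38
position: [482.0, 332.8, 49.7]
eef_rot: [0.508, 0.492, -0.508, 0.492]
ft_force: [-4.6, -2.3, 7.8]
width: 38.8
```

In contact. Release and lift.

>>> carry_out(
  deltas=[
    [[0,0,0],[0,0,0],0.045],
    [[0,0,0],[0,0,0],0.06],
    [[0,0,0],[0,0,0],0.075],
    [[0,0,0],[0,0,0],0.075],
    [[-0.02,0,0],[0,0,0],0.075],
    [[-0.04,0,0],[0,0,0],0.075],
    [[-0.045,0,0],[0,0,0],0.075],
    [[-0.045,0,0],[0,0,0],0.075],
    [[0,0,0],[0,0,0],0.075],
  ],
)

```text
time_s: 9.5
position: [482.9, 333.3, 204.5]
eef_rot: [0.51, 0.491, -0.505, 0.492]
ft_force: [1.1, -0.8, -0.1]
width: 75.2
```

```bash
python3 s.py 523.5 -126 200; python3 -c "
from h import *
S=snapshot('side');crop('side',S,(150,130,270,320),3,[hull('side',481.7,332.5,18,81)],'pics/d1.png')"
```

```text
[482.9 333.3 204.5] yaw -1.8 w 75.2 tool shift [  3.   55.2 457.8]
```

View pics/d1.png

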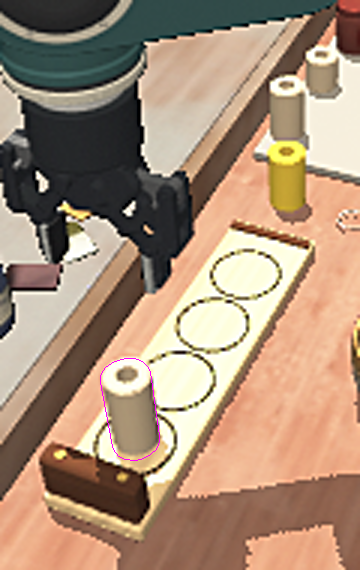

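D stands in the ring beside the end block. Next is C.

>>> carry_out(
  deltas=[
    [[0,0.0055,0.03],[0,0,0],0.085],
    [[0,0.0055,0.045],[0,0,0],0.085],
    [[0,0.0055,0.05],[0,0,0],0.085],
    [[0,0.0055,0.05],[0,0,0],0.085],
    [[0,0.0055,0.05],[0,0,0],0.085],
    [[0,0.0055,0.05],[0,0,0],0.085],
    [[0,0.0055,0.05],[0,0,0],0.085],
    [[0,0.0055,0.05],[0,0,0],0.085],
    [[0,0.0055,0.05],[0,0,0],0.085],
    [[0,0.0055,0.033],[0,0,0],0.085],
  ],
)

```text
time_s: 10.8
position: [521.6, -128.8, 198.1]
eef_rot: [-0.508, -0.492, 0.508, -0.491]
ft_force: [0.1, 0.1, 0.5]
width: 84.9
```

>>> carry_out(
  deltas=[
    [[0,0,0],[9.8,0,0],0.085],
    [[0,0,0],[9.8,0,0],0.085],
    [[0,0,0],[9.8,0,0],0.085],
    [[0,0,0],[9.8,0,0],0.085],
    [[0,0,0],[9.8,0,0],0.085],
    [[0,0,0],[9.8,0,0],0.085],
    [[0,0,0],[9.8,0,0],0.085],
    [[0,0,0],[9.8,0,0],0.085],
    [[0,0,0],[9.8,0,0],0.085],
    [[0,0,0],[0,0,0],0.085],
  ],
)

```text
time_s: 12.05
position: [521.9, -126.8, 198.2]
eef_rot: [-0.707, -0.0, 0.707, -0.0]
ft_force: [0.7, -0.6, -0.5]
width: 85.2
```

```bash
python3 s.py 523.5 -127 33
```

```text
[ 521.9 -126.8  198.2] yaw -90.0 w 85.2 tool shift [165.2   0.3  -1.8]
```

>>> carry_out(
  deltas=[
    [[0.045,0,-0.001],[0,0,0],0.085],
    [[0.045,0,0],[0,0,0],0.085],
    [[0.045,0,0],[0,0,0],0.085],
    [[0.03,0,0],[0,0,0],0.085],
    [[0,0,0],[0,0,0],0.085],
    [[0,0,0],[0,0,0],0.03],
    [[0,0,0],[0,0,0],0.03],
    [[0,0,0],[0,0,0],0.03],
    [[0,0,0],[0,0,0],0.03],
    [[0,0,0],[0,0,0],0.03],
    [[0,0,0],[0,0,0],0.03],
  ],
)

```text
time_s: 13.42
position: [523.8, -127.0, 35.3]
eef_rot: [0.708, -0.0, -0.706, 0.0]
ft_force: [-2.3, 0.9, 7.9]
width: 39.2
```

>>> carry_out(
  deltas=[
    [[-0.02,0,0],[0,0,0],0.03],
    [[-0.046,0,0],[0,0,0],0.03],
    [[-0.046,0,0],[0,0,0],0.03],
    [[-0.053,0,0],[-9.8,0,0],0.03],
    [[0,0,0],[-9.8,0,0],0.03],
    [[0,0,0],[-9.8,0,0],0.03],
    [[0,0,0],[-9.8,0,0],0.03],
    [[0,0,0],[-9.8,0,0],0.03],
    [[0,0,0],[-9.8,0,0],0.03],
    [[0,0,0],[-9.8,0,0],0.03],
    [[0,0,0],[-9.8,0,0],0.03],
    [[0,0,0],[-9.8,0,0],0.03],
  ],
)

```text
time_s: 14.92
position: [523.1, -126.8, 200.4]
eef_rot: [0.507, 0.493, -0.506, 0.494]
ft_force: [-0.2, -0.2, -0.6]
width: 39.0
```

```bash
python3 s.py 479 260 200
```

```text
[ 523.1 -126.8  200.4] yaw -1.5 w 39.0 tool shift [ 3.000e-01 -5.420e+01 -3.856e+02]
```

>>> carry_out(
  deltas=[
    [[0,-0.0057,-0.03],[0,0,0],0.03],
    [[0,-0.0057,-0.04],[0,0,0],0.03],
    [[0,-0.0057,-0.045],[0,0,0],0.03],
    [[0,-0.0057,-0.045],[0,0,0],0.03],
    [[0,-0.0057,-0.045],[0,0,0],0.03],
    [[0,-0.0057,-0.045],[0,0,0],0.03],
    [[0,-0.0057,-0.045],[0,0,0],0.03],
    [[0,-0.0057,-0.04],[0,0,0],0.03],
    [[0,-0.0057,-0.035],[0,0,0],0.03],
    [[0,-0.0057,-0.015],[0,0,0],0.03],
    [[0,0,0],[0,0,0],0.03],
    [[0,0,0],[0,0,0],0.03],
  ],
)

```text
time_s: 16.42
position: [478.7, 258.9, 199.2]
eef_rot: [0.508, 0.492, -0.508, 0.492]
ft_force: [-0.6, -0.5, -0.9]
width: 38.7
```

```bash
python3 s.py 479 260 41
```

```text
[478.7 258.9 199.2] yaw -1.9 w 38.7 tool shift [158.2   0.2  -1.1]
```

>>> carry_out(
  deltas=[
    [[0.04,0,-0.001],[0,0,0],0.03],
    [[0.045,0,0],[0,0,0],0.03],
    [[0.04,0,0],[0,0,0],0.03],
    [[0.02,0,0],[0,0,0],0.03],
    [[0.008,0,0],[0,0,0],0.03],
    [[0.003,0,0],[0,0,0],0.03],
    [[0,0,0],[0,0,0],0.03],
    [[0,0,0],[0,0,0],0.03],
  ],
)

```text
time_s: 17.42
position: [479.0, 260.9, 43.8]
eef_rot: [0.508, 0.492, -0.507, 0.492]
ft_force: [0.4, 0.6, -1.2]
width: 39.4
```

>>> carry_out(
  deltas=[
    [[0.0012,0,0],[0,0,0],0.03],
    [[0,0,0],[0,0,0],0.03],
  ],
)

```text
time_s: 17.68
position: [478.6, 260.8, 41.7]
eef_rot: [0.508, 0.492, -0.508, 0.492]
ft_force: [0.2, 0.4, -1.7]
width: 39.2
```

>>> carry_out(
  deltas=[
    [[0.001,0,0],[0,0,0],0.03],
    [[0,0,0],[0,0,0],0.03],
  ],
)

```text
time_s: 17.92
position: [478.7, 260.8, 41.3]
eef_rot: [0.508, 0.492, -0.508, 0.492]
ft_force: [-3.6, -1.8, 7.2]
width: 39.2
```

>>> carry_out(
  deltas=[
    [[0,0,0],[0,0,0],0.045],
    [[0,0,0],[0,0,0],0.06],
    [[0,0,0],[0,0,0],0.075],
    [[0,0,0],[0,0,0],0.075],
    [[-0.02,0,0],[0,0,0],0.075],
    [[-0.045,0,0],[0,0,0],0.075],
    [[-0.048,0,0],[0,0,0],0.075],
    [[-0.045,0,0],[0,0,0],0.075],
    [[0,0,0],[0,0,0],0.075],
  ],
)

```text
time_s: 19.05
position: [479.7, 261.3, 204.1]
eef_rot: [0.51, 0.491, -0.506, 0.493]
ft_force: [0.2, 0.2, -0.5]
width: 75.4
```

```bash
python3 s.py 435 -325.5 200; python3 -c "
from h import *
S=snapshot('side')
for d in masks_of('side','prop_c'):print(round(d['confidence'],2),d['rect'])"
```

```text
[479.7 261.3 204.1] yaw -1.8 w 75.4 tool shift [  2.  -26.  587.9]
0.79 [183.5, 250.2, 201.5, 284.0]
0.71 [238.3, 177.7, 252.3, 201.1]
0.69 [200.8, 234.8, 216.4, 259.2]
0.61 [306.0, 142.2, 316.0, 163.8]
0.53 [280.6, 138.8, 291.1, 155.8]
0.45 [252.0, 147.3, 264.9, 158.1]
```

>>> carry_out(
  deltas=[
    [[0,-0.0022,0.03],[0,0,0],0.085],
    [[0,-0.0022,0.045],[0,0,0],0.085],
    [[0,-0.0022,0.052],[0,0,0],0.085],
    [[0,-0.0022,0.052],[0,0,0],0.085],
    [[0,-0.0022,0.052],[0,0,0],0.085],
    [[0,-0.0022,0.052],[0,0,0],0.085],
    [[0,-0.0022,0.052],[0,0,0],0.085],
    [[0,-0.0022,0.052],[0,0,0],0.085],
    [[0,-0.0022,0.052],[0,0,0],0.085],
    [[0,-0.0022,0.052],[0,0,0],0.085],
    [[0,-0.0022,0.052],[0,0,0],0.085],
    [[0,-0.0022,0.045],[0,0,0],0.085],
  ],
)

```text
time_s: 20.65
position: [432.5, -327.7, 197.5]
eef_rot: [-0.508, -0.492, 0.508, -0.491]
ft_force: [0.6, 0.1, 0.6]
width: 85.0
```

>>> carry_out(
  deltas=[
    [[0,0,0],[9.8,0,0],0.085],
    [[0,0,0],[9.8,0,0],0.085],
    [[0,0,0],[9.8,0,0],0.085],
    [[0,0,0],[9.8,0,0],0.085],
    [[0,0,0],[9.8,0,0],0.085],
    [[0,0,0],[9.8,0,0],0.085],
    [[0,0,0],[9.8,0,0],0.085],
    [[0,0,0],[9.8,0,0],0.085],
    [[0,0,0],[9.8,0,0],0.085],
    [[0,0,0],[0,0,0],0.085],
  ],
)

```text
time_s: 21.9
position: [433.1, -325.9, 197.7]
eef_rot: [-0.707, -0.0, 0.708, 0.0]
ft_force: [0.1, 0.5, 0.1]
width: 85.1
```

```bash
python3 s.py 435 -325.5 25; python3 -c "
from h import *
S=snapshot('side');crop('side',S,(150,100,320,310),2.8,[hull('side',479,260,18,69),hull('side',435,-325,12,57),hull('side',519,-235.5,12,45)],'pics/e1.png')"
```

```text
[ 433.1 -325.9  197.7] yaw -90.0 w 85.1 tool shift [172.7  -0.2  -2.1]
```

View pics/e1.png

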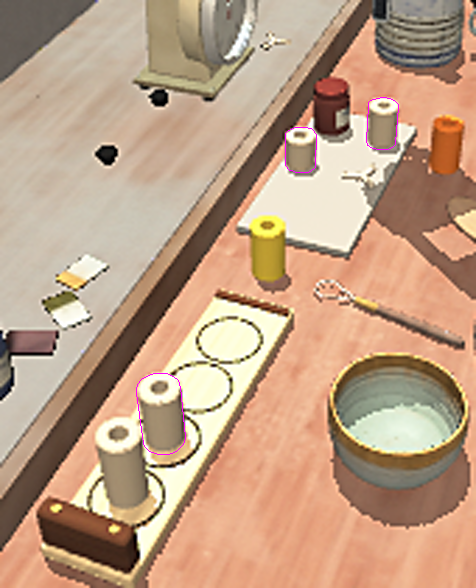

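C is well inside the second ring, and the B and A outlines (57 and 45 mm) fit. Now I'll pick B.

>>> carry_out(
  deltas=[
    [[0.05,0,-0.002],[0,0,0],0.085],
    [[0.05,0,0],[0,0,0],0.085],
    [[0.045,0,0],[0,0,0],0.085],
    [[0.027,0,0],[0,0,0],0.085],
    [[0,0,0],[0,0,0],0.085],
    [[0,0,0],[0,0,0],0.03],
    [[0,0,0],[0,0,0],0.03],
    [[0,0,0],[0,0,0],0.03],
    [[0,0,0],[0,0,0],0.03],
    [[0,0,0],[0,0,0],0.03],
    [[0,0,0],[0,0,0],0.03],
  ],
)

```text
time_s: 23.32
position: [435.9, -326.5, 28.0]
eef_rot: [0.708, -0.0, -0.707, 0.0]
ft_force: [-1.6, 0.8, 6.7]
width: 39.4
```

>>> carry_out(
  deltas=[
    [[-0.02,0,0],[0,0,0],0.03],
    [[-0.05,0,0],[0,0,0],0.03],
    [[-0.05,0,0],[0,0,0],0.03],
    [[-0.053,0,0],[-9.8,0,0],0.03],
    [[0,0,0],[-9.8,0,0],0.03],
    [[0,0,0],[-9.8,0,0],0.03],
    [[0,0,0],[-9.8,0,0],0.03],
    [[0,0,0],[-9.8,0,0],0.03],
    [[0,0,0],[-9.8,0,0],0.03],
    [[0,0,0],[-9.8,0,0],0.03],
    [[0,0,0],[-9.8,0,0],0.03],
    [[0,0,0],[-9.8,0,0],0.03],
  ],
)

```text
time_s: 24.82
position: [435.3, -326.1, 201.3]
eef_rot: [0.507, 0.493, -0.506, 0.494]
ft_force: [-0.4, 0.2, -1.1]
width: 39.3
```

```bash
python3 s.py 476.5 186.5 200
```

```text
[ 435.3 -326.1  201.3] yaw -1.5 w 39.3 tool shift [   0.9   27.8 -513.5]
```

>>> carry_out(
  deltas=[
    [[0,0.0022,-0.03],[0,0,0],0.03],
    [[0,0.0022,-0.045],[0,0,0],0.03],
    [[0,0.0022,-0.05],[0,0,0],0.03],
    [[0,0.0022,-0.05],[0,0,0],0.03],
    [[0,0.0022,-0.05],[0,0,0],0.03],
    [[0,0.0022,-0.05],[0,0,0],0.03],
    [[0,0.0022,-0.05],[0,0,0],0.03],
    [[0,0.0022,-0.05],[0,0,0],0.03],
    [[0,0.0022,-0.05],[0,0,0],0.03],
    [[0,0.0022,-0.05],[0,0,0],0.03],
    [[0,0.0022,-0.038],[0,0,0],0.03],
    [[0,0,0],[0,0,0],0.03],
  ],
)

```text
time_s: 26.32
position: [475.7, 187.8, 200.9]
eef_rot: [0.507, 0.493, -0.507, 0.493]
ft_force: [-0.6, -0.1, -1.1]
width: 39.2
```

```bash
python3 s.py 476.5 186.5 34
```

```text
[475.7 187.8 200.9] yaw -1.7 w 39.2 tool shift [166.9   0.7   1.4]
```

>>> carry_out(
  deltas=[
    [[0.04,0.0007,0.001],[0,0,0],0.03],
    [[0.045,0,0],[0,0,0],0.03],
    [[0.045,0,0],[0,0,0],0.03],
    [[0.02,0,0],[0,0,0],0.03],
    [[0.01,0,0],[0,0,0],0.03],
    [[0.004,0,0],[0,0,0],0.03],
    [[0,0,0],[0,0,0],0.03],
    [[0,0,0],[0,0,0],0.03],
  ],
)

```text
time_s: 27.32
position: [477.1, 185.0, 36.6]
eef_rot: [0.508, 0.492, -0.507, 0.492]
ft_force: [-0.1, -1.9, -0.9]
width: 39.0
```

>>> carry_out(
  deltas=[
    [[0.001,0,0],[0,0,0],0.03],
    [[0,0,0],[0,0,0],0.03],
  ],
)

```text
time_s: 27.58
position: [476.7, 184.9, 34.7]
eef_rot: [0.508, 0.492, -0.508, 0.492]
ft_force: [-0.0, -0.4, -1.4]
width: 39.2
```

>>> carry_out(
  deltas=[
    [[0.001,0,0],[0,0,0],0.03],
    [[0,0,0],[0,0,0],0.03],
  ],
)

```text
time_s: 27.82
position: [476.8, 184.9, 34.0]
eef_rot: [0.508, 0.492, -0.508, 0.492]
ft_force: [-2.2, -0.6, 3.9]
width: 38.9
```

>>> carry_out(
  deltas=[
    [[0,0,0],[0,0,0],0.045],
    [[0,0,0],[0,0,0],0.06],
    [[0,0,0],[0,0,0],0.075],
    [[0,0,0],[0,0,0],0.075],
    [[-0.02,0,0],[0,0,0],0.075],
    [[-0.045,0,0],[0,0,0],0.075],
    [[-0.05,0,0],[0,0,0],0.075],
    [[-0.05,0,0],[0,0,0],0.075],
    [[0,0,0],[0,0,0],0.075],
  ],
)

```text
time_s: 28.95
position: [477.9, 185.3, 204.4]
eef_rot: [0.51, 0.491, -0.506, 0.493]
ft_force: [0.4, 1.0, -1.3]
width: 75.0
```

```bash
python3 s.py 519 -235.5 200
```

```text
[477.9 185.3 204.4] yaw -1.8 w 75.0 tool shift [  3.7  54.5 419.2]
```

>>> carry_out(
  deltas=[
    [[0,0.0063,0.03],[0,0,0],0.085],
    [[0,0.0063,0.045],[0,0,0],0.085],
    [[0,0.0063,0.05],[0,0,0],0.085],
    [[0,0.0063,0.05],[0,0,0],0.085],
    [[0,0.0063,0.05],[0,0,0],0.085],
    [[0,0.0063,0.05],[0,0,0],0.085],
    [[0,0.0063,0.05],[0,0,0],0.085],
    [[0,0.0063,0.05],[0,0,0],0.085],
    [[0,0.0063,0.044],[0,0,0],0.085],
  ],
)

```text
time_s: 30.08
position: [519.6, -237.6, 199.0]
eef_rot: [0.508, 0.492, -0.508, 0.492]
ft_force: [0.4, 0.7, 0.1]
width: 84.9
```

>>> carry_out(
  deltas=[
    [[0,0,0],[9.8,0,0],0.085],
    [[0,0,0],[9.8,0,0],0.085],
    [[0,0,0],[9.8,0,0],0.085],
    [[0,0,0],[9.8,0,0],0.085],
    [[0,0,0],[9.8,0,0],0.085],
    [[0,0,0],[9.8,0,0],0.085],
    [[0,0,0],[9.8,0,0],0.085],
    [[0,0,0],[9.8,0,0],0.085],
    [[0,0,0],[9.8,0,0],0.085],
    [[0,0,0],[0,0,0],0.085],
  ],
)

```text
time_s: 31.32
position: [519.8, -235.7, 198.9]
eef_rot: [-0.707, -0.0, 0.707, -0.0]
ft_force: [0.6, 0.1, 0.8]
width: 85.1
```

```bash
python3 s.py 519 -235.5 21
```

```text
[ 519.8 -235.7  198.9] yaw -90.0 w 85.1 tool shift [177.9  -0.2   0.8]
```

>>> carry_out(
  deltas=[
    [[0.05,0,0],[0,0,0],0.085],
    [[0.05,0,0],[0,0,0],0.085],
    [[0.05,0,0],[0,0,0],0.085],
    [[0.027,0,0],[0,0,0],0.085],
    [[0,0,0],[0,0,0],0.085],
    [[0,0,0],[0,0,0],0.03],
    [[0,0,0],[0,0,0],0.03],
    [[0,0,0],[0,0,0],0.03],
    [[0,0,0],[0,0,0],0.03],
    [[0,0,0],[0,0,0],0.03],
    [[0,0,0],[0,0,0],0.03],
  ],
)

```text
time_s: 32.7
position: [520.5, -236.1, 23.1]
eef_rot: [0.708, -0.0, -0.706, 0.0]
ft_force: [-2.8, 0.7, 6.9]
width: 39.0
```

>>> carry_out(
  deltas=[
    [[-0.02,0,0],[0,0,0],0.03],
    [[-0.05,0,0],[0,0,0],0.03],
    [[-0.05,0,0],[0,0,0],0.03],
    [[-0.057,0,0],[-9.8,0,0],0.03],
    [[0,0,0],[-9.8,0,0],0.03],
    [[0,0,0],[-9.8,0,0],0.03],
    [[0,0,0],[-9.8,0,0],0.03],
    [[0,0,0],[-9.8,0,0],0.03],
    [[0,0,0],[-9.8,0,0],0.03],
    [[0,0,0],[-9.8,0,0],0.03],
    [[0,0,0],[-9.8,0,0],0.03],
    [[0,0,0],[-9.8,0,0],0.03],
  ],
)

```text
time_s: 34.2
position: [519.9, -235.7, 200.3]
eef_rot: [0.507, 0.493, -0.506, 0.494]
ft_force: [-0.2, -0.4, -1.4]
width: 38.9
```

```bash
python3 s.py 474.5 112 200
```

```text
[ 519.9 -235.7  200.3] yaw -1.5 w 38.9 tool shift [   0.   -54.4 -346.4]
```

>>> carry_out(
  deltas=[
    [[0,-0.0063,-0.03],[0,0,0],0.03],
    [[0,-0.0063,-0.04],[0,0,0],0.03],
    [[0,-0.0063,-0.045],[0,0,0],0.03],
    [[0,-0.0063,-0.045],[0,0,0],0.03],
    [[0,-0.0063,-0.045],[0,0,0],0.03],
    [[0,-0.0063,-0.045],[0,0,0],0.03],
    [[0,-0.0063,-0.045],[0,0,0],0.03],
    [[0,-0.0063,-0.036],[0,0,0],0.03],
    [[0,-0.0063,-0.015],[0,0,0],0.03],
    [[0,0,0],[0,0,0],0.03],
    [[0,0,0],[0,0,0],0.03],
  ],
)

```text
time_s: 35.58
position: [474.5, 111.0, 199.0]
eef_rot: [0.508, 0.492, -0.508, 0.492]
ft_force: [0.1, 0.3, -1.2]
width: 39.3
```

```bash
python3 s.py 474.5 112 29
```

```text
[474.5 111.  199. ] yaw -1.9 w 39.3 tool shift [ 1.7e+02 -1.0e-01 -1.0e+00]
```

>>> carry_out(
  deltas=[
    [[0.045,0,-0.001],[0,0,0],0.03],
    [[0.05,0,0],[0,0,0],0.03],
    [[0.045,0,0],[0,0,0],0.03],
    [[0.02,0,0],[0,0,0],0.03],
    [[0.005,0,0],[0,0,0],0.03],
    [[0.002,0,0],[0,0,0],0.03],
    [[0,0,0],[0,0,0],0.03],
    [[0,0,0],[0,0,0],0.03],
  ],
)

```text
time_s: 36.58
position: [474.8, 112.9, 32.5]
eef_rot: [0.508, 0.492, -0.508, 0.492]
ft_force: [0.2, 0.3, -0.8]
width: 39.2
```

>>> carry_out(
  deltas=[
    [[0.001,0,0],[0,0,0],0.03],
    [[0,0,0],[0,0,0],0.03],
  ],
)

```text
time_s: 36.83
position: [474.4, 112.9, 30.7]
eef_rot: [0.508, 0.492, -0.508, 0.492]
ft_force: [-0.4, 0.5, -0.6]
width: 38.3
```

>>> carry_out(
  deltas=[
    [[0.001,0,0],[0,0,0],0.03],
    [[0,0,0],[0,0,0],0.03],
  ],
)

```text
time_s: 37.08
position: [474.3, 112.9, 29.5]
eef_rot: [-0.508, -0.492, 0.508, -0.492]
ft_force: [-0.3, -0.0, -1.1]
width: 39.2
```

>>> carry_out(
  deltas=[
    [[0.001,0,0],[0,0,0],0.03],
    [[0,0,0],[0,0,0],0.03],
  ],
)

```text
time_s: 37.33
position: [474.4, 112.9, 29.1]
eef_rot: [0.508, 0.492, -0.508, 0.492]
ft_force: [-4.0, -1.8, 7.3]
width: 39.0
```

In contact. Release, lift, and back the arm off toward -y so the cameras can see.

>>> carry_out(
  deltas=[
    [[0,0,0],[0,0,0],0.045],
    [[0,0,0],[0,0,0],0.06],
    [[0,0,0],[0,0,0],0.075],
    [[0,0,0],[0,0,0],0.075],
    [[-0.02,0,0],[0,0,0],0.075],
    [[-0.05,0,0],[0,0,0],0.075],
    [[-0.05,0,0],[0,0,0],0.075],
    [[-0.05,0,0],[0,0,0],0.075],
    [[0,0,0],[0,0,0],0.075],
  ],
)

```text
time_s: 38.45
position: [475.6, 113.1, 202.7]
eef_rot: [0.51, 0.491, -0.506, 0.493]
ft_force: [-0.5, -0.2, -0.5]
width: 74.8
```

>>> carry_out(
  deltas=[
    [[0,0,0.03],[0,0,0],0.075],
    [[0,0,0.04],[0,0,0],0.075],
    [[0,0,0.045],[0,0,0],0.075],
    [[0,0,0.045],[0,0,0],0.075],
    [[0,0,0.03],[0,0,0],0.075],
    [[0,0,0],[0,0,0],0.075],
    [[0,0,0],[0,0,0],0.075],
  ],
)

```text
time_s: 39.33
position: [468.2, -76.7, 198.0]
eef_rot: [-0.508, -0.492, 0.508, -0.492]
ft_force: [0.1, 0.2, -0.6]
width: 75.0
```

```bash
python3 -c "
from h import *
S=snapshot('side');T=snapshot('top')
L=[(481.7,332.5,81),(479,260,69),(476.5,186.5,57),(474.5,112,45)]
a=crop('side',S,(155,100,315,310),2.8,[proj('side',circ(x,y,18,32)) for x,y,h in L],'pics/a.png')
b=crop('top',T,(105,140,265,205),2.2,[proj('top',circ(x,y,18,32)) for x,y,h in L],'pics/b.png')
H=max(len(a),len(b));pad=lambda c:cv2.copyMakeBorder(c,0,H-len(c),0,0,0)
cv2.imwrite('pics/f.png',np.hstack([pad(a),pad(b)]));o=get_obs();print(o['position'],o['ft_force'])"
```

```text
[468.29308903 -76.25101924 198.32117677] [-0.06363085  0.09135508  0.97909897]
```

View pics/f.png

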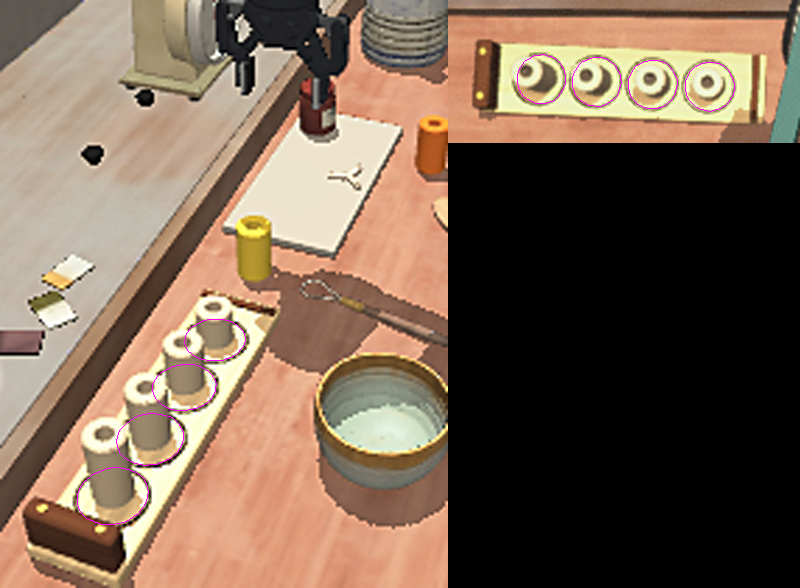

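All four props stand upright and well inside their rings, stepping down from the end block. The jar and stilt are still on the batt and the gripper is clear of everything, so I'm handing in.

```bash
python3 -c "
from cell import *
print(hand_in())"
```

```text
the job is handed in; nothing more can be done
None
```

The four kiln props stand upright on the rack, one in each ring, stepping down from the 81 mm prop beside the dark end block through 69 and 57 to the 45 mm prop in the farthest ring. I handed the job in at about 39 s of the 112 s allowed; `hand_in()` gives no verdict.

- **Placing:** each prop was lowered in steps of about 1 mm until the wrist force showed contact of 4–8 N, then released.
- **Last pictures:** both cameras showed all four props inside the ring outlines. The jar and stilt stood on the batt, the yellow and orange look-alikes were untouched, and the gripper was clear with about zero force.
- **One disagreement:** the automatic height fit could not separate 45 from 57 mm for the prop at top-view pixel (381,195). I took it as 57 mm because its outline in the enlarged picture was clearly too tall for 45. The 57 mm outline then fitted, and the final pictures show the heights stepping down correctly.

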